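# Press a drive pin to depth in a washing-machine pulley

## Robot

A 6-joint arm with a two-finger parallel gripper is mounted at the origin on the work surface. World frame = base frame: x ahead of the robot, y to its left, z up, the work surface at z = 0. Lengths are in m, angles in degrees, forces in N, time in s.
With the tool pointing down it reaches from about 0.35 to 0.875 m from the base axis. Payload 4.2 kg.
Tool frame: the origin (TCP) lies at the very end of the fingers, on their centre line; the grasp point (between the pads) lies 19 mm behind it; z points along the fingers, y is the line along which they close (so a half turn about z gives the same grasp; the last joint's range is limited). The gripper opens to 87 mm and grips with 3 to 60 N. Pads are 19 mm wide; open, the fingers measure 117 mm over their backs; the gripper's body (75 mm by 190 mm) begins 51 mm behind the grasp point.
Start: joints at [77.957, 22.042, 0.453, 0, -68.411, -14.817], TCP at [0.282, 0.558, 0.184] pointing down, gripper open.
Joint ranges: [-179.83, 179.83], [-69.29, 118.12], [-61.27, 80.66], [-181.25, 117.63], [-171.15, -9.14], [-177.46, 177.46]. Speed limits (degrees/s): [159.86, 159.86, 180, 180, 180, 180].

## Interface

Orientations are given as a 3x3 rotation matrix whose columns are the frame's x, y, z axes.
In Python, from station import sense, optics, r gives the robot as it stands. The module is installed in compiled form; this text tells all that it offers.
- The arm moves only by the shell command python3 -m pendant 'ROWS' [OPENING]. ROWS is JSON, a list that holds one entry, the list of rows, each a list of 4 numbers: the shift along the tool's x, y, z normalised to -1 to 1, where 1 is 100 mm, then the turn about the tool's z normalised to -1 to 1, where 1 is 2 rad. A call has 1 to 8 rows; each row is the pose to reach, as a shift and turn from the pose commanded when the call began, along the tool's axes at that moment; what a row does not reach only later rows make up. A row lasts 1/10 s, in which the tool goes at most 50 mm and 8.59 degrees, less where a joint would pass 70% of its speed; a pose out of reach is approached as far as the arm can. A call with a number of a shift or a turn outside -1 to 1 is refused whole. A call with a gripper value outside its range is refused whole. OPENING is the closure, from 0 (fully open) to 1 (shut), set as the call begins (- or left out, the last holds). The fingers move at their own pace and stop on an object; the grip force is fixed at half the most. Time passes only in rows, so rows that repeat a pose let the fingers close. It gives the time, the measured TCP pose, the force, the opening and the grip force at its end, in the units of the state.
- sense(): the state, without advancing time (a new reading comes with each control period).
- optics.capture(name): name is "scene" or "side" or "wrist"; returns the picture (384x512x3 uint8, red, green, blue); there is no depth.
- optics.get_calibration(name): a dict with "camera_matrix" (3x3 intrinsics, pixels), "camera_from_world" (4x4, takes a point from world to camera coordinates). Camera axes: x right, y down, z forward; pixel columns grow to the right and rows downward; lengths in m; the calibration is good to about 2 mm. A picture is of the moment at which its call begins: read the wrist's pose just before it. get_calibration takes no time and is no camera call; for the wrist camera it gives the pose at the moment of the call.
- r.finish_job(): hands the job in; it is judged then, once.
The state is a dict: "time_s": time; "joints": joint angles; "joint_velocities": joint speeds; "effort": joint torques, N m; "tcp_pos": TCP position; "ee_rot": TCP orientation; "wrist_force": force on the tool from outside, world axes, zero at the start; "moment": the same for the moment, N m; "gripper_width": opening from 0.0 (shut) to 1.0 (fully open); "gripper_force": force on a finger pad.
Only numpy, scipy, OpenCV 4.12 (cv2) and the standard library are available. Lean on these libraries where they do the work, as an engineer would, in place of code of your own. Each camera call takes 0.05 s, during which the arm holds its last target. There are 200 camera calls.

## Task

Stand the solid thick steel pin in the hub bore of the pulley on the press carriage without forcing it by hand, push the carriage fully home under the ram, then press the palm knob down until the ram bottoms solidly on its stop and lean on it there with some 15 to 20 N for about a second, so that the pin is driven to its set depth. Never press the knob with more than 25 N. Let the ram spring fully back up, leave the carriage home, and leave the other things on the counter where they are.

Things in the scene. Friction and masses are not known exactly. Their poses are not given: they have to be found in the camera images.
- press: Fixed green bench press, base 325 x 130 mm. Its head (60 mm wide, 115 to 160 mm up) overhangs from 24 mm in front of the ram axis to a column behind it. Origin: under the ram axis at the press's underside, let 0 to 8 mm into the counter; heights of its parts are from that underside. Its +x (roughly away from the robot, turned up to 0.25 rad) is the way the carriage slides home; z up.
- carriage (a joint): Position of the steel carriage bearing the aluminium pulley, m along the press's +x: 0 = drawn fully out to the robot's side (bore 100 mm in front of the ram axis), 0.10 = fully home on its stop, bore under the ram. Starts at 0 to 0.015. Slides with about 2.5 N of friction and stays where left.
- bore_mouth (a point): Centre of the bore's mouth on top of the pulley's square hub (58 x 58 mm, top 59 mm up); moves with the carriage, axes as the press. Round vertical bore 21.6 mm wide, chamfered. 18 mm down is a pad on which the pin comes to rest; loaded over about 5 N the pad gives way and stays down, so set the pin on it, do not push. Pulley rim: 94 mm across, 10 mm below the hub's top.
- carriage_handle (a point): Centre of the top of the carriage's upright black handle post, 14 to 18 mm thick, 50 mm tall, 75 mm up, 95 mm from the bore on the robot's side. It stands on the carriage plate, which runs 15 mm further to the robot's side. Push its robot-facing side along the press's +x, or hold it.
- ram (a joint): Travel of the sprung ram, m: 0 = up at rest; it bottoms on an adjustable stop (washer on a brass nut on the head) set somewhere from 0.022 to 0.030: find it by feel. Pushing it takes about 4 N at the top, 11 N at most while driving the pin; on the stop the force rises steeply. Springs back. Nose: flat disc 30 mm wide, 102 mm up at rest; the pin passes under it standing 27 mm out of the bore.
- knob_top (a point): Centre of the flat top (36 mm wide) of the black round palm knob on the ram, 48 mm wide, 25 mm tall, on the ram axis, 240 mm up with the ram at rest; goes down with the ram. z up.
- pin: The drive pin: solid plain steel cylinder, 20 mm thick, 45 mm tall, about 110 g, slightly chamfered foot, standing upright on the counter left of the press. Origin: centre of its underside, z along its axis (up).
- slim_pin: Bystander: slimmer, taller steel pin, 12 mm thick, 60 mm tall, standing near the drive pin (the three small steel parts swap places). Origin: centre of its underside.
- bush: Bystander: short steel tube, 34 mm outside, 18 mm hole, 28 mm tall, standing near the drive pin. Origin: centre of its underside.
- spray_can: Bystander: can, 60 mm wide, 170 mm tall, on the right. Origin: centre of its underside.
- cup: Bystander: white mug, 76 mm wide, 90 mm tall, on the right. Origin: centre of its underside.
- screwdriver: Bystander: screwdriver lying at the right front of the press.
- wrench: Bystander: wrench lying at the left behind the press.
- motor_cap: Bystander: round aluminium motor end cap, 90 mm wide, 40 mm tall, at the left. Origin: centre of its underside.

How it is judged:
By the outcome, as a careful person would: the job done as asked, in the order asked, and still so for the second after the job is handed in, with the robot touching nothing.
It also fails if it takes over 72 s, if anything falls off the work surface, if the arm or the gripper's body presses on something with over 40 N, if the wrist force passes 120 N, or if a joint passes its speed limit or range.

## Working session

There is one attempt and no reset: what is moved stays moved. The work goes in short steps, Python scripts to look and compute and a shell command to move; the robot and the scene stay as the last step left them, time stands still between calls to the robot, and variables do not carry over. Pictures are saved under pics/ and viewed, at most 10 in all, crops included, and the job is handed in when it is done.

```bash
mkdir -p pics; python3 - <<'E'
from station import sense, optics, r
import cv2, numpy as np
for n in("scene","side","wrist"):
    c=optics.get_calibration(n);print(n,np.round(c["camera_matrix"],1).tolist(),np.round(c["camera_from_world"],3).tolist())
    im=optics.capture(n);np.save(f"pics/{n}0.npy",im);cv2.imwrite(f"pics/{n}0.png",im[:,:,::-1])
s=sense();print(s["time_s"],s["tcp_pos"],np.round(s["ee_rot"],3).tolist(),s["wrist_force"])
E
```

```text
scene [[447.1, 0.0, 257.7], [0.0, 447.1, 188.2], [0.0, 0.0, 1.0]] [[-0.281, 0.96, -0.015, 0.134], [0.589, 0.16, -0.792, -0.186], [-0.758, -0.231, -0.61, 1.783], [0.0, 0.0, 0.0, 1.0]]
side [[470.9, 0.0, 257.6], [0.0, 470.9, 191.5], [0.0, 0.0, 1.0]] [[0.973, -0.229, -0.014, -0.505], [-0.146, -0.571, -0.807, 0.205], [0.176, 0.788, -0.59, 1.628], [0.0, 0.0, 0.0, 1.0]]
wrist [[291.8, 0.0, 254.7], [0.0, 291.8, 193.8], [0.0, 0.0, 1.0]] [[-0.453, -0.891, -0.001, 0.626], [-0.856, 0.435, 0.28, -0.034], [-0.249, 0.128, -0.96, 0.39], [0.0, 0.0, 0.0, 1.0]]
0.15 [0.2821626  0.55711714 0.18272094] [[0.892, -0.452, -0.001], [-0.452, -0.892, -0.002], [0.0, 0.002, -1.0]] [-0.2694003  -0.00664811 -0.67839794]
```

```bash
python3 - <<'E'
import cv2, numpy as np
a=cv2.imread("pics/scene0.png");b=cv2.imread("pics/side0.png");c=cv2.imread("pics/wrist0.png")
cv2.imwrite("pics/s0.png",cv2.resize(a,(800,600),interpolation=cv2.INTER_CUBIC))
cv2.imwrite("pics/d0.png",cv2.resize(b,(800,600),interpolation=cv2.INTER_CUBIC))
E
```

```text
(no output)
```

View pics/s0.png

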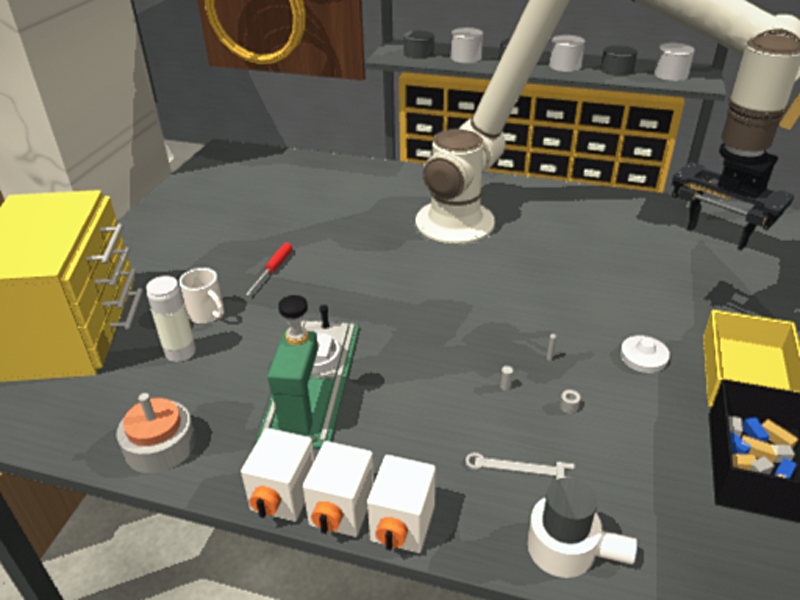

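View pics/d0.png

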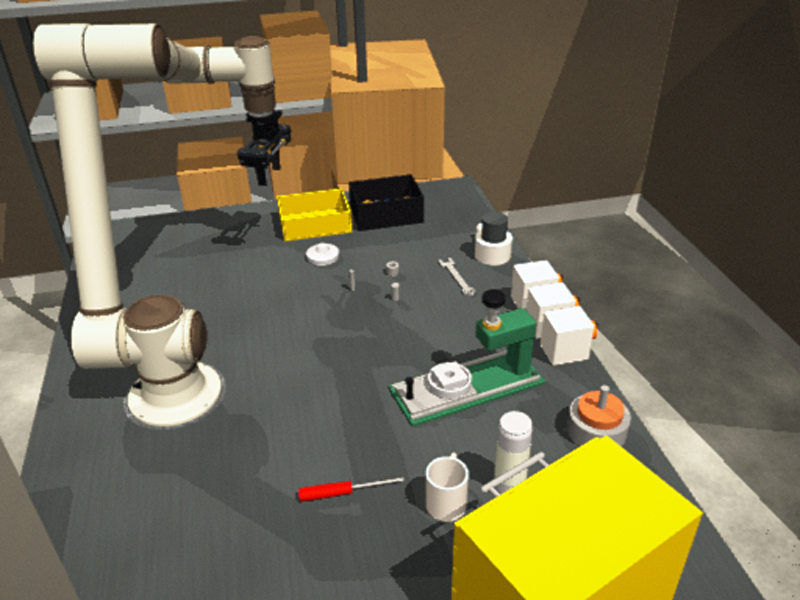

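View pics/wrist0.png

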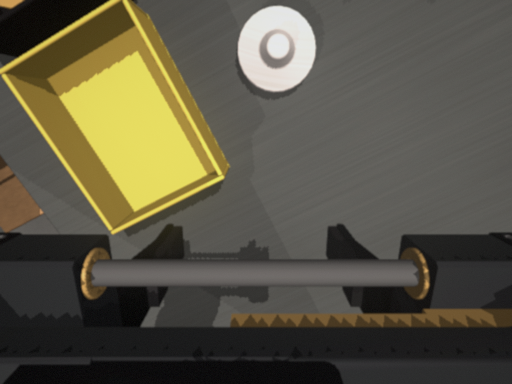

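The scene view (800 px scale) shows the drive pin at (507,378), slim pin (552,347), bush (570,400), knob (293,304), handle (324,313). In the side view the pin is at (395,291), knob (493,298), handle (409,380) and bore (450,373). The wrist view shows only the motor cap and yellow bin.

```bash
cat > h.py <<'E'
import cv2, numpy as np
from station import sense, optics, r
def P(n):
    c=optics.get_calibration(n);return np.array(c["camera_matrix"])@np.array(c["camera_from_world"])[:3]
def plane(M,uv,z):
    A=np.c_[M[:,0],M[:,1],-np.array([*uv,1.])];return np.linalg.solve(A,-(M[:,2]*z+M[:,3]))[:2]
def tri(M1,u1,M2,u2):
    X=cv2.triangulatePoints(M1,M2,np.array(u1,float),np.array(u2,float));return (X[:3]/X[3]).ravel()
def proj(M,X):
    p=M@np.r_[X,1];return p[:2]/p[2]
def totool(w):  # world delta -> rows units
    return np.round(np.array(sense()["ee_rot"]).T@np.array(w)/0.1,3)
def state():
    s=sense();print(round(s["time_s"],2),np.round(s["tcp_pos"],4),np.round(s["wrist_force"],1),round(float(s["gripper_width"]),3),s["gripper_force"])
E
python3 - <<'E'
from h import *
S,D=P("scene"),P("side");k=.64
for n,a,b in [("pintop",(507,369),(395,284)),("slimtop",(552,335),(352,270)),("bush",(570,395),(393,264)),("knob",(293,303),(493,296)),("handle",(324,307),(409,378))]:
    print(n,tri(S,np.array(a)*k,D,np.array(b)*k).round(3))
print("bore",plane(D,np.array((450,373))*k,.055))
for n,b in [("baseFL",(390,388)),("baseFR",(412,421)),("baseBR",(544,378))]: print(n,plane(D,np.array(b)*k,0.01))
E
```

```text
pintop [0.552 0.222 0.046]
slimtop [0.453 0.291 0.061]
bush [0.572 0.34  0.029]
knob [ 0.683 -0.126  0.228]
handle [ 0.497 -0.157  0.07 ]
bore [ 0.59010677 -0.14689579]
baseFL [ 0.46397591 -0.11392262]
baseFR [ 0.48689892 -0.22279468]
baseBR [ 0.80259645 -0.16572145]
```

Triangulated heights match the given sizes (pin 0.046, slim 0.061, bush 0.029, handle 0.070). Moving over the pin and turning square to the press.

```bash
python3 -m pendant '[[[0.4,0.2,0,0],[0.8,0.36,0,0],[1,0.45,0,0]]]' 0 && python3 -m pendant '[[[0.4,0.2,0,0],[0.8,0.36,0,0],[1,0.45,0,0]]]' && python3 -m pendant '[[[0.4,0.2,0,0],[0.8,0.36,0,0],[1,0.45,0,0]]]' && python3 -m pendant '[[[0.3,0.2,0,-0.07],[0.7,0.4,0,-0.14],[0.7,0.4,0,-0.21],[0.7,0.4,0,-0.28],[0.7,0.4,0,-0.32],[0.7,0.4,0,-0.32],[0.7,0.4,0,-0.32]]]'
python3 - <<'E'
from h import *
M=P("wrist");s=sense();im=optics.capture("wrist");cv2.imwrite("pics/w1.png",im[:,:,::-1]);np.save("pics/w1M.npy",M)
state();print(np.round(s["ee_rot"],3).tolist(),proj(M,[.552,.222,.045]))
E
```

```text
time_s: 0.45
tcp_pos: [0.3523, 0.4699, 0.1832]
ee_rot: [[0.891, -0.453, -0.001], [-0.453, -0.891, -0.001], [0.0, 0.001, -1.0]]
wrist_force: [-0.2, 0.3, -0.1]
gripper_width: 1.004
gripper_force: 0.0
time_s: 0.75
tcp_pos: [0.4213, 0.3844, 0.1834]
ee_rot: [[0.891, -0.454, -0.0], [-0.454, -0.891, -0.001], [-0.0, 0.001, -1.0]]
wrist_force: [-0.0, 0.4, -1.1]
gripper_width: 1.003
gripper_force: 0.0
time_s: 1.05
tcp_pos: [0.4902, 0.2991, 0.1833]
ee_rot: [[0.891, -0.454, -0.0], [-0.454, -0.891, -0.001], [-0.0, 0.001, -1.0]]
wrist_force: [0.5, 0.0, -0.6]
gripper_width: 1.0
gripper_force: 0.0
time_s: 1.75
tcp_pos: [0.5332, 0.2342, 0.1833]
ee_rot: [[0.986, 0.169, -0.0], [0.169, -0.986, -0.0], [-0.001, 0.0, -1.0]]
wrist_force: [-0.4, -0.1, 0.4]
gripper_width: 1.0
gripper_force: 0.0
1.8 [0.5332 0.2343 0.1834] [ 0.2 -1.2  0.7] 0.998 0.0
[[0.986, 0.169, -0.0], [0.169, -0.986, -0.0], [-0.001, 0.0, -1.0]] [268.36684065 163.5182727 ]
```

View pics/w1.png

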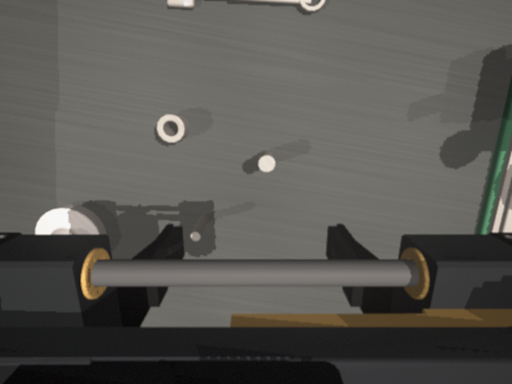

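The wrist view shows the pin top at (267,163), bush (171,128), slim pin (195,237). The pin agrees with the prediction (268,163.5).

```bash
python3 - <<'E'
from h import *
M=np.load("pics/w1M.npy");im=cv2.imread("pics/w1.png",0)
w=(im[140:190,240:295]>190).astype(np.uint8);n,l,st,c=cv2.connectedComponentsWithStats(w)
i=1+st[1:,4].argmax();u=c[i]+[240,140];X=plane(M,u,.045);print(u,st[i],X)
s=sense();print(totool(np.r_[X,.022]-s["tcp_pos"]))
E
```

```text
[266.4321608  163.21105528] [ 19  16  16  16 199] [0.55197787 0.22431268]
[0.169 0.13  1.614]
```

```bash
python3 -m pendant '[[[0.17,0.13,0,0],[0.17,0.13,0.4,0],[0.17,0.13,0.8,0],[0.17,0.13,0.8,0],[0.17,0.13,0.8,0]]]' 0 
python3 - <<'E'
from h import *
M=P("wrist");g=cv2.cvtColor(optics.capture("wrist"),cv2.COLOR_RGB2GRAY);cv2.imwrite("pics/w2.png",g)
s=sense();w=(g>190).astype(np.uint8);n,l,st,c=cv2.connectedComponentsWithStats(w)
for i in range(1,n):
    if st[i,4]>60:
        X=plane(M,c[i],.045);print(c[i],st[i],X,totool(np.r_[X,.022]-s["tcp_pos"]))
E
```

```text
time_s: 2.3
tcp_pos: [0.5527, 0.2244, 0.104]
ee_rot: [[0.985, 0.171, 0.0], [0.171, -0.985, -0.001], [-0.0, 0.001, -1.0]]
wrist_force: [0.1, -0.1, 1.1]
gripper_width: 1.002
gripper_force: 0.0
[134.85288967 151.85639229] [118 136  34  33 571] [0.57526497 0.3376869 ] [ 0.402 -1.072  0.836]
[255.50326797 196.89869281] [246 188  20  19 306] [0.55212057 0.22419972] [-0.02   0.006  0.834]
```

```bash
python3 -m pendant '[[[-0.01,0,0.4,0],[-0.01,0,0.7,0],[-0.01,0,0.81,0],[-0.01,0,0.82,0],[-0.01,0,0.82,0]]]' && python3 -m pendant '[[[0,0,0,0],[0,0,0,0],[0,0,0,0],[0,0,0,0],[0,0,0,0],[0,0,0,0],[0,0,0,0],[0,0,0,0]]]' 1
```

```text
time_s: 2.85
tcp_pos: [0.553, 0.2252, 0.0237]
ee_rot: [[0.985, 0.171, 0.004], [0.171, -0.985, 0.002], [0.004, -0.001, -1.0]]
wrist_force: [0.1, -0.8, 0.3]
gripper_width: 1.001
gripper_force: 0.0
time_s: 3.65
tcp_pos: [0.5513, 0.2242, 0.0215]
ee_rot: [[0.985, 0.17, -0.0], [0.17, -0.985, -0.0], [-0.0, 0.0, -1.0]]
wrist_force: [0.8, -0.7, -0.5]
gripper_width: 0.35
gripper_force: 0.0
```

```bash
python3 -m pendant '[[[0,0,0,0],[0,0,0,0],[0,0,0,0],[0,0,0,0],[0,0,0,0]]]' && python3 -m pendant '[[[0,0,-0.3,0],[0,0,-0.6,0],[0,0,-1,0],[0,0,-1,0],[0,0,-1,0]]]'
```

```text
time_s: 4.15
tcp_pos: [0.5513, 0.2242, 0.0215]
ee_rot: [[0.985, 0.17, -0.0], [0.17, -0.985, -0.0], [-0.0, 0.0, -1.0]]
wrist_force: [0.0, -0.5, -0.3]
gripper_width: 0.012
gripper_force: 0.0
time_s: 4.65
tcp_pos: [0.5517, 0.2246, 0.1227]
ee_rot: [[0.985, 0.17, 0.002], [0.17, -0.985, 0.002], [0.002, -0.002, -1.0]]
wrist_force: [-0.6, -0.1, -1.5]
gripper_width: 0.004
gripper_force: 0.0
```

```bash
python3 - <<'E'
from h import *
im=optics.capture("wrist");M=P("wrist");np.save("pics/w3M.npy",M);cv2.imwrite("pics/w3.png",im[:,:,::-1]);state()
E
```

```text
4.7 [0.5508 0.224  0.1213] [-0.2 -0.4 -0.1] 0.007 0.0
```

View pics/w3.png

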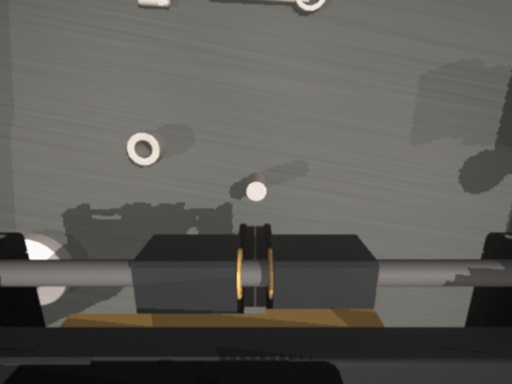

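The pin still stands at (257,191), and the closed fingertips show at about (256,228). So the fingers missed the pin along the tool's x. Measuring the offset.

```bash
python3 - <<'E'
from h import *
M=np.load("pics/w3M.npy");s=sense();t=np.array(s["tcp_pos"]);R=np.array(s["ee_rot"])
print(plane(M,(256.5,191),.045),plane(M,(256.5,191),.0))
for d in(0,-.01,-.019,-.03):print(d,proj(M,t+R[:,2]*d))
c=optics.get_calibration("wrist")["camera_from_world"];c=np.array(c);C=-c[:3,:3].T@c[:3,3];print("cam in tool",R.T@(C-t), (R.T@c[:3,:3].T).round(3).tolist())
S,D=P("scene"),P("side")
for n,M in(("scene",S),("side",D)):
    im=optics.capture(n);np.save(f"pics/{n}3.npy",im)
    p=proj(M,[.552,.224,.045]).round().astype(int);b=proj(M,[.552,.224,0]).round();print(n,p,b)
    q=im[p[1]-30:p[1]+40,p[0]-45:p[0]+45,::-1];cv2.imwrite(f"pics/{n}3c.png",cv2.resize(q,None,fx=4.4,fy=4.4,interpolation=cv2.INTER_NEAREST))
cv2.imwrite("pics/c3.png",np.hstack([cv2.imread("pics/scene3c.png"),cv2.imread("pics/side3c.png")]))
E
```

```text
[0.55121771 0.22311636] [0.53882387 0.22084433]
0 [255.4761059  219.11508737]
-0.01 [255.47315682 224.2361881 ]
-0.019 [255.47025728 229.27125226]
-0.03 [255.46634906 236.05792115]
cam in tool [ 7.79961901e-02  1.00370599e-04 -2.01939701e-01] [[-0.002, -0.961, -0.278], [1.0, -0.001, -0.003], [0.003, -0.278, 0.961]]
scene [325 237] [324. 248.]
side [253 182] [253. 191.]
```

View pics/c3.png

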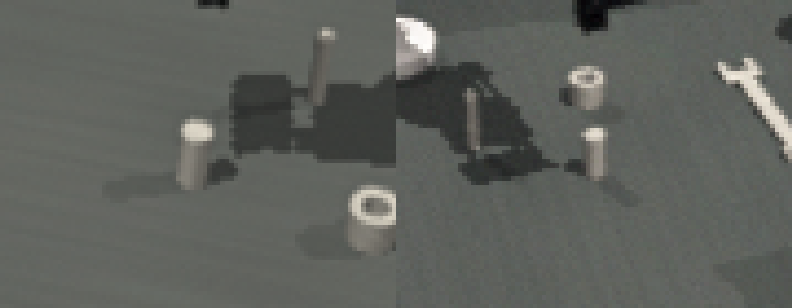

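Both views show the pin standing where measured, but the fingertips appear higher than the reported TCP. I'll triangulate the tips.

```bash
python3 - <<'E'
from h import *
S,D=P("scene"),P("side");t=np.array(sense()["tcp_pos"]);U=[]
for n,M in(("scene",S),("side",D)):
    im=np.load(f"pics/{n}3.npy");p=proj(M,t);g=im.max(2);x,y=p.round().astype(int)
    w=(g[y-40:y+12,x-12:x+13]<40);rows=np.where(w.sum(1)>=3)[0];b=rows.max();c=np.where(w[b-1])[0].mean()
    U.append((x-12+c,y-40+b+.5));print(n,"proj tcp",p.round(1),"tip",U[-1],w.sum(1))
print(tri(S,U[0],D,U[1]),t)
E
```

```text
scene proj tcp [327.  216.6] tip (np.float64(328.0), np.float64(207.5)) [15 25 21  4  0  0  0  0  0  0  2 13 16 19 19 14 12 10 10  9  9  9  8  7
  6  7  7  6  6  7  5  0  0  0  0  0  0  0  0  0  0  0  0  0  0  0  0  0
  0  0  0  0]
side proj tcp [251.9 165.8] tip (np.float64(252.5), np.float64(158.5)) [21 25 25 25 25 25 25 15 14 15 15 11  8  7  5  9  8  6  9 15 15 15 16 16
 16 15 13  9  7  7  7  6  4  0  0  0  0  0  0  0  0  0  0  0  0  0  0  0
  0  0  0  0]
[0.55286748 0.2235376  0.15411196] [0.55043555 0.22365437 0.12019049]
```

```bash
python3 -m pendant '[[[0,0,0,0],[0,0,0,0],[0,0,0,0],[0,0,0,0],[0,0,0,0],[0,0,0,0],[0,0,0,0],[0,0,0,0]]]' 0.5
python3 - <<'E'
from h import *
S,D=P("scene"),P("side");t=np.array(sense()["tcp_pos"]);R=np.array(sense()["ee_rot"])
V=[]
for n,M in(("scene",S),("side",D)):
    im=optics.capture(n);p=proj(M,t);x,y=p.round().astype(int)
    q=im[y-55:y+35,x-55:x+56,::-1].copy();q=cv2.resize(q,None,fx=3.5,fy=3.5,interpolation=cv2.INTER_NEAREST)
    for d in(-.022,.022):
      e=proj(M,t+R[:,1]*d);cv2.circle(q,tuple(((e-[x-55,y-55])*3.5).astype(int)),3,(0,0,255),1)
    V.append(q)
cv2.imwrite("pics/c4.png",np.hstack(V));state()
E
```

```text
time_s: 5.6
tcp_pos: [0.5513, 0.2242, 0.1216]
ee_rot: [[0.985, 0.17, 0.0], [0.17, -0.985, 0.0], [0.0, -0.0, -1.0]]
wrist_force: [-0.2, -0.5, 0.3]
gripper_width: 0.496
gripper_force: 0.0
5.7 [0.5513 0.2242 0.1216] [ 0.6  0.1 -0.8] 0.499 0.0
```

View pics/c4.png

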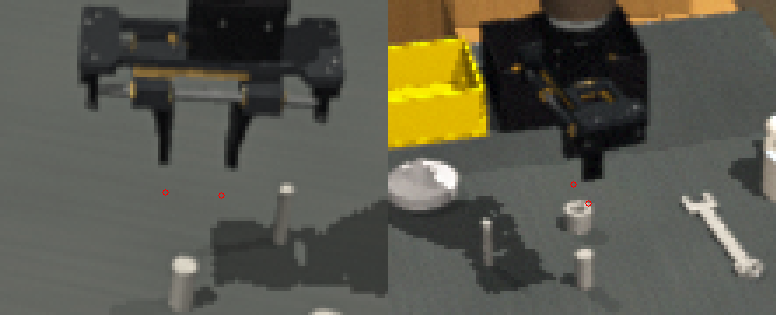

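The true tips sit about 32 mm above the reported TCP, while xy is consistent. So the grasp closed above the pin. I'll descend in two stages, checking the tip height against the pin.

```bash
python3 -m pendant '[[[0,0,0.4,0],[0,0,0.8,0],[0,0,0.97,0],[0,0,1,0],[0,0,1,0],[0,0,1,0]]]' 0.4
python3 - <<'E'
from h import *
S,D=P("scene"),P("side");s=sense();t=np.array(s["tcp_pos"]);R=np.array(s["ee_rot"]);print(t,s["gripper_width"])
V=[]
for n,M in(("scene",S),("side",D)):
    im=optics.capture(n);x,y=proj(M,[.552,.224,.045]).round().astype(int);cv2.imwrite(f"pics/{n}5.png",im[:,:,::-1])
    q=im[y-40:y+25,x-28:x+29,::-1].copy();q=cv2.resize(q,None,fx=7,fy=7,interpolation=cv2.INTER_NEAREST);print(n,"origin",x-28,y-40)
    for h in(.022,.033,.044,.055,.066):
     for d in(-.03,.03):
      e=proj(M,np.r_[.552,.224,h]+R[:,1]*d);cv2.circle(q,tuple(((e-[x-28,y-40]+.5)*7).astype(int)),2,(0,0,255),-1)
    V.append(q)
cv2.imwrite("pics/c5.png",np.hstack(V))
E
```

```text
time_s: 6.3
tcp_pos: [0.5525, 0.2249, 0.0231]
ee_rot: [[0.985, 0.171, 0.003], [0.171, -0.985, 0.002], [0.003, -0.001, -1.0]]
wrist_force: [0.1, -0.2, 0.1]
gripper_width: 0.603
gripper_force: 0.0
[0.55252335 0.22491114 0.02308413] 0.6027724608593289
scene origin 297 197
side origin 225 142
```

View pics/c5.png

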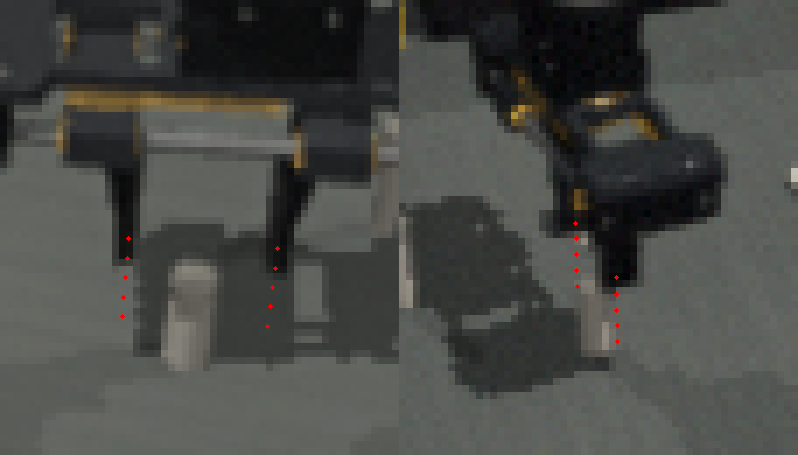

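Scene and side crops put the tips level with about 0.054 to 0.056 m while the TCP reads 0.022 m. So tip = reported TCP + about 0.033 m. Going 32 mm lower and gripping.

```bash
python3 -m pendant '[[[0,0,0.2,0],[0,0,0.3,0],[0,0,0.32,0],[0,0,0.32,0],[0,0,0.32,0]]]' && python3 -m pendant '[[[0,0,0,0],[0,0,0,0],[0,0,0,0],[0,0,0,0],[0,0,0,0],[0,0,0,0],[0,0,0,0],[0,0,0,0]]]' 1
```

```text
time_s: 6.9
tcp_pos: [0.5519, 0.2245, -0.0097]
ee_rot: [[0.985, 0.171, 0.001], [0.171, -0.985, 0.001], [0.001, -0.0, -1.0]]
wrist_force: [-0.5, 0.6, -0.3]
gripper_width: 0.599
gripper_force: 0.0
time_s: 7.7
tcp_pos: [0.5514, 0.2241, -0.0104]
ee_rot: [[0.985, 0.17, -0.0], [0.17, -0.985, -0.0], [-0.0, 0.0, -1.0]]
wrist_force: [0.4, -0.2, 0.1]
gripper_width: 0.22
gripper_force: 30.0
```

```bash
python3 -m pendant '[[[0,0,-0.3,0],[0,0,-0.7,0],[0,0,-1,0],[0,0,-1,0]]]' && python3 -m pendant '[[[0,0.3,-0.4,0],[-0.1,0.7,-0.7,0],[-0.2,1,-0.7,0]]]' && python3 -m pendant '[[[-0.1,0.4,0,0],[-0.2,0.8,0,0],[-0.3,1,0,0]]]'&& python3 -m pendant '[[[-0.1,0.4,0,0],[-0.2,0.8,0,0],[-0.3,1,0,0]]]' && python3 -m pendant '[[[0,0.4,0,0],[0,0.6,0,0],[0,0.6,0,0],[0,0.6,0,0],[0,0.6,0,0]]]'
python3 - <<'E'
from h import *
M=P("wrist");im=optics.capture("wrist");np.save("pics/w6M.npy",M);cv2.imwrite("pics/w6.png",im[:,:,::-1]);state();print(np.array(sense()["ee_rot"])[:2,0])
E
```

```text
time_s: 8.1
tcp_pos: [0.5543, 0.226, 0.0945]
ee_rot: [[0.985, 0.171, 0.009], [0.171, -0.985, 0.005], [0.009, -0.004, -1.0]]
wrist_force: [0.7, 0.4, -1.8]
gripper_width: 0.219
gripper_force: 30.0
time_s: 8.4
tcp_pos: [0.5509, 0.1218, 0.163]
ee_rot: [[0.985, 0.171, 0.007], [0.171, -0.985, 0.002], [0.007, -0.001, -1.0]]
wrist_force: [0.9, 0.4, -0.3]
gripper_width: 0.213
gripper_force: 30.0
time_s: 8.7
tcp_pos: [0.5347, 0.016, 0.1581]
ee_rot: [[0.986, 0.168, -0.003], [0.168, -0.986, -0.0], [-0.003, -0.0, -1.0]]
wrist_force: [0.3, -0.6, -1.5]
gripper_width: 0.221
gripper_force: 30.0
time_s: 9.0
tcp_pos: [0.5223, -0.0873, 0.1581]
ee_rot: [[0.986, 0.168, -0.003], [0.168, -0.986, 0.0], [-0.003, -0.0, -1.0]]
wrist_force: [0.2, -0.1, -1.3]
gripper_width: 0.218
gripper_force: 30.0
time_s: 9.5
tcp_pos: [0.5333, -0.1435, 0.1588]
ee_rot: [[0.985, 0.171, -0.001], [0.171, -0.985, 0.0], [-0.001, -0.001, -1.0]]
wrist_force: [-0.1, 0.1, -1.9]
gripper_width: 0.218
gripper_force: 30.0
9.55 [ 0.5335 -0.1433  0.1591] [ 0.2  0.5 -1.7] 0.222 29.97053325176239
[0.9852072  0.17136546]
```

View pics/w6.png

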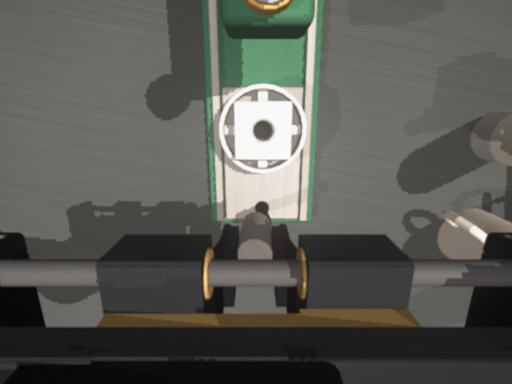

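Wrist view: bore at (263,130), hub square spanning (234..293, 101..160), handle top near (261,208), brass ram nut at (268,5), press nearly parallel to the image columns. Measuring precisely, including the sunk depth.

```bash
python3 - <<'E'
from h import *
M=np.load("pics/w6M.npy");im=cv2.imread("pics/w6.png");g=cv2.cvtColor(im,cv2.COLOR_BGR2GRAY);s=sense()
G=cv2.resize(g[90:172,222:304],None,fx=8,fy=8,interpolation=cv2.INTER_LINEAR)
up=lambda p:(np.array(p)+.5)/8-.5+[222,90]
# bore
b=((G<130)).astype(np.uint8);n,l,st,c=cv2.connectedComponentsWithStats(b)
i=l[328,330]; print("bore",up(c[i]),st[i]/8)
m=(G>200).astype(np.uint8);m=cv2.morphologyEx(m,cv2.MORPH_OPEN,np.ones((110,110)))
cn=max(cv2.findContours(m,0,1)[0],key=cv2.contourArea);r_=cv2.minAreaRect(cn);box=up(cv2.boxPoints(r_));print("hub",box.round(1).tolist(),np.array(r_[1])/8)
for z in(.051,.055,.059):
    q=np.array([plane(M,p,z) for p in box]);print(z,"bore",plane(M,up(c[i]),z).round(4),"sides",np.linalg.norm(q-np.roll(q,1,0),axis=1).round(4),"hubc",q.mean(0).round(4),"ang",[round(float(np.degrees(np.arctan2(*(q[k]-q[k-1])[::-1])))%90,2) for k in range(4)])
# green outer edges
h=cv2.cvtColor(im,cv2.COLOR_BGR2HSV);gm=cv2.inRange(h,(50,80,40),(90,255,255))
for nm,f in(("L",np.min),("R",np.max)):
    pts=[];
    for y in range(50,205,3):
        xs=np.where(gm[y,190:340])[0]
        if len(xs): pts.append(plane(M,(f(xs)+190,y),.01))
    pts=np.array(pts,np.float32);vx,vy,x0,y0=cv2.fitLine(pts,cv2.DIST_HUBER,0,.001,.001).ravel();v=np.array([vx,vy])*np.sign(vx);print(nm,np.degrees(np.arctan2(v[1],v[0])),x0,y0)
hm=(g[198:222,245:275]<45).astype(np.uint8);n,l,st,c=cv2.connectedComponentsWithStats(hm);print(st[1:],c[1:]+[245,198],plane(M,(261.5,208),.07))
print("tool yaw",np.degrees(np.arctan2(s["ee_rot"][1][0],s["ee_rot"][0][0])))
E
```

```text
bore [262.74733173 130.02022344] [  31.875   30.875   18.75    19.125 2254.5  ]
hub [[234.1, 100.7], [291.7, 100.7], [291.7, 159.2], [234.1, 159.2]] [58.5   57.625]
0.051 bore [ 0.5909 -0.1411] sides [0.0596 0.0583 0.0596 0.0616] hubc [ 0.5902 -0.1413] ang [8.63, 9.75, 11.79, 9.79]
0.055 bore [ 0.5911 -0.1409] sides [0.0588 0.0575 0.0588 0.0608] hubc [ 0.5904 -0.1412] ang [8.63, 9.75, 11.79, 9.79]
0.059 bore [ 0.5914 -0.1408] sides [0.0581 0.0568 0.058  0.06  ] hubc [ 0.5907 -0.141 ] ang [8.63, 9.75, 11.79, 9.79]
L 10.00247 0.59752625 -0.07646414
R -36.406654 0.6275817 -0.1603817
[] [] [ 0.51275179 -0.15335251]
tool yaw 9.867222377504044
```

```bash
python3 - <<'E'
from h import *
W=np.load("pics/w6M.npy");D=P("side");S=P("scene")
im=cv2.imread("pics/side0.png");g=cv2.cvtColor(im,cv2.COLOR_BGR2GRAY)
x,y=proj(D,[.591,-.141,.055]).round().astype(int);print(x,y);print(g[y-7:y+8,x-9:x+10])
q=g[y-5:y+6,x-6:x+7].astype(float);
w=np.clip(190-q,0,None);cc=cv2.connectedComponents((q<150).astype(np.uint8))[1];w=w*(cc==cc[5,6]);Y,X=np.mgrid[y-5:y+6,x-6:x+7];u=((w*X).sum()/w.sum(),(w*Y).sum()/w.sum());print("bore side",u,tri(W,(262.75,130.02),D,u))
for z in(.051,.055,.059):print(z,proj(D,np.r_[plane(W,(262.75,130.02),z),z]))
E
```

```text
288 238
[[ 43  36  36  38  45  56  71  92  77  76  94 129 163  96  49  44  52  52
   57]
 [ 46  56  91 113 148 166 215 251 236 229 249 252 253 199 104  70  83  91
  114]
 [121 184 250 250 241 241 241 249 249 249 250 249 250 249 234 193 164 135
  113]
 [247 243 236 247 249 248 246 247 246 248 247 247 247 248 248 216 237 195
  131]
 [250 247 245 247 248 248 247 246 247 248 247 247 247 247 248 223 174 200
  209]
 [248 247 246 246 247 247 248 247 248 247 247 247 247 247 247 245 214 157
  197]
 [247 246 246 245 246 246 242 235 222 206 224 239 246 247 247 249 247 211
  146]
 [247 247 246 246 245 230 200 194 186 167 146 175 234 246 247 248 249 248
  173]
 [245 249 247 247 246 219 182 184 181 145 123 135 233 246 246 247 247 250
  246]
 [202 247 248 247 247 239 221 190 180 143 142 193 244 247 247 247 248 248
  250]
 [128 201 246 248 247 247 245 228 218 183 233 246 247 247 247 247 248 248
  249]
 [104 137 244 249 246 246 248 246 247 248 249 248 248 247 247 248 248 237
  233]
 [106 115 201 247 248 248 247 247 248 248 249 248 248 246 235 230 208 197
  195]
 [118 107 127 201 247 248 247 247 248 247 248 235 221 205 192 193 187 183
  187]
 [159 122 103 135 245 250 247 242 231 210 198 192 191 188 186 185 185 187
  181]]
bore side (np.float64(287.6463414634146), np.float64(238.78048780487805)) [ 0.59070849 -0.14110618  0.04955997]
0.051 [287.70675368 238.44975765]
0.055 [287.79496937 237.5228458 ]
0.059 [287.88343024 236.5933579 ]
```

```bash
python3 - <<'E'
from h import *
D=P("side");S=P("scene")
for n,M in(("side",D),("scene",S)):
    g=cv2.cvtColor(cv2.imread(f"pics/{n}3.npy".replace("3.npy","0.png")),cv2.COLOR_BGR2GRAY)
    p=proj(M,[.552,.2242,.045]);x,y=p.round().astype(int);print(n,"pin pred",p);print(g[y-5:y+15,x-6:x+7])
U=[]
for n,M,k in(("scene",S,(293,306)),("side",D,(493,299))):
    im=cv2.imread(f"pics/{n}0.png");x,y=(np.array(k)*.64).round().astype(int);w=(im.max(2)[y-14:y+15,x-14:x+15]<60).astype(np.uint8)
    nn,l,st,c=cv2.connectedComponentsWithStats(w);i=l[14,14];print(n,st[i],c[i]);U.append(c[i]+[x-14,y-14])
print("knob silhouette centre",tri(S,U[0],D,U[1]),U)
E
```

```text
side pin pred [252.69187704 181.5621795 ]
[[ 97  99  95  94  93  91  89  88  88  84  82  85  85]
 [ 97  94  98  93  88  88  86  84  84  82  85  83  85]
 [ 95  96  96  95  95  98  84  87  84  84  86  85  92]
 [ 95  97  95  94 101 109 112 107  97  88  92  95  93]
 [ 96  96  96 105 159 205 216 192 123  97  98  95  96]
 [ 96  96  99 149 208 220 220 212 144 100  94  96  96]
 [ 96  94  92 106 181 198 198 187 122  95  94  96  92]
 [ 93  97  93  86 105 128 145 149 106  97  95  96  97]
 [ 95  97  96  84  95 117 136 145 106  98  94  97  94]
 [ 95  92  92  87  97 118 135 144 103  99  95  98  93]
 [ 92  93  91  87  95 122 139 144 106  95  96  95  95]
 [ 64  59  58  77  93 120 141 143 108  94  94  99  98]
 [ 49  47  52  63  94 123 141 145 113  96  94  98  97]
 [ 55  55  47  57  94 123 140 144 109  95  95  96  97]
 [ 93  90  59  59  93 120 141 141 107  94  97  97  99]
 [ 91  97  89  88  83 100 118 102  88  85  84  94  96]
 [ 97  96  94  95  94  97  89  85  84  85  83  89  93]
 [ 95  93  95  96  93  97  97  87  79  83  82  82  86]
 [ 95  95  95  94  95  96 100  94  85  88  88  86  84]
 [ 93  93  97
[... 725 characters left out ...]
100  98  74  64  67]
 [107 119 136 141 136 124 114 108  79  66  63  62  61]
 [105 120 137 140 133 121 113 107  74  63  62  63  61]
 [ 98 123 138 140 132 120 112 104  74  63  63  64  64]
 [ 97 131 141 141 131 117 110  96  71  62  64  78  82]
 [ 95 108 133 139 130 116 110  91  80  79  82 105 109]
 [ 96  97 117 129 122 113 108  91 102 106 107 108 107]
 [101  99 102 106 109 108 107 107 108 108 107 106 106]
 [108 108 107 107 108 107 108 109 109 107 107 107 107]]
scene [  4   7  19  15 228] [13.0877193 14.       ]
side [  6   7  22  14 228] [16.49561404 13.76754386]
knob silhouette centre [ 0.69092818 -0.12667914  0.22460637] [array([187.0877193, 196.       ]), array([318.49561404, 190.76754386])]
```

Hub height estimates range from 0.050 to 0.058 m, too loose for the pad. I'll turn the wrist half round so the camera side faces away from the press head. Then I'll touch the solid hub top lightly with the pin foot to find its height.

```bash
python3 -m pendant '[[[0,0,0,0.075],[0,0,0,0.15],[0,0,0,0.225],[0,0,0,0.3],[0,0,0,0.375],[0,0,0,0.45],[0,0,0,0.525],[0,0,0,0.6]]]' && python3 -m pendant '[[[0,0,0,0.075],[0,0,0,0.15],[0,0,0,0.225],[0,0,0,0.3],[0,0,0,0.375],[0,0,0,0.45],[0,0,0,0.525],[0,0,0,0.6]]]' && python3 -m pendant '[[[0,0,0,0.075],[0,0,0,0.15],[0,0,0,0.225],[0,0,0,0.3],[0,0,0,0.37],[0,0,0,0.37],[0,0,0,0.37],[0,0,0,0.37]]]'
python3 - <<'E'
from h import *
s=sense();state();R=np.array(s["ee_rot"]);print(R.round(3).tolist(),np.degrees(np.arctan2(R[1,0],R[0,0])),s["joints"])
a=np.radians(9.9);px=np.array([np.cos(a),np.sin(a),0]);py=np.array([-px[1],px[0],0])
b=np.array([.5911,-.1411,0]);t=np.array(s["tcp_pos"])
print("bore",totool(b+[0,0,.075]-t),"touch",totool(b-20*.001*py+[0,0,.065-.0104]-t))
# pin in hand check
im=optics.capture("wrist");cv2.imwrite("pics/w7.png",im[:,:,::-1])
E
```

```text
time_s: 10.35
tcp_pos: [0.5338, -0.1431, 0.1596]
ee_rot: [[0.512, -0.859, -0.0], [-0.859, -0.512, 0.0], [-0.0, -0.0, -1.0]]
wrist_force: [0.2, -0.2, -2.1]
gripper_width: 0.22
gripper_force: 30.0
time_s: 11.15
tcp_pos: [0.5338, -0.143, 0.1595]
ee_rot: [[-0.615, -0.788, 0.0], [-0.788, 0.615, 0.0], [-0.0, 0.0, -1.0]]
wrist_force: [0.6, 0.1, -1.5]
gripper_width: 0.218
gripper_force: 30.0
time_s: 11.95
tcp_pos: [0.5339, -0.1438, 0.1596]
ee_rot: [[-0.985, -0.175, 0.0], [-0.175, 0.985, 0.0], [-0.0, 0.0, -1.0]]
wrist_force: [-0.4, -0.3, -0.5]
gripper_width: 0.219
gripper_force: 30.0
11.95 [ 0.5339 -0.1438  0.1596] [-0.4 -0.3 -0.5] 0.219 29.97012823820114
[[-0.985, -0.175, 0.0], [-0.175, 0.985, 0.0], [-0.0, 0.0, -1.0]] -169.94750918465644 [ 1.72723402e+00  1.61292459e+01 -1.18994044e+01 -3.25857908e-03
 -6.19668689e+01 -8.16732118e+01]
bore [-0.568 -0.074  0.846] touch [-0.568 -0.274  1.05 ]
```

```bash
python3 -m pendant '[[[-0.3,-0.15,0,0],[-0.57,-0.27,0,0],[-0.57,-0.27,0.3,0],[-0.57,-0.27,0.6,0],[-0.57,-0.27,0.9,0],[-0.57,-0.27,1,0],[-0.57,-0.27,1,0],[-0.57,-0.27,1,0]]]' && for i in 1 2; do python3 -c "from h import *;state()"; done; python3 -m pendant '[[[0,0,0.02,0],[0,0,0.04,0],[0,0,0.06,0],[0,0,0.06,0],[0,0,0.06,0]]]'; python3 -c "
from h import *
im=optics.capture('side');cv2.imwrite('pics/d8.png',im[:,:,::-1]);x,y=proj(P('side'),[.59,-.14,.06]).round().astype(int)
cv2.imwrite('pics/d8c.png',cv2.resize(im[y-45:y+35,x-50:x+50,::-1],None,fx=7,fy=7,interpolation=cv2.INTER_CUBIC));state()"
```

```text
time_s: 12.8
tcp_pos: [0.5959, -0.1612, 0.061]
ee_rot: [[-0.985, -0.173, 0.002], [-0.173, 0.985, -0.001], [-0.002, -0.001, -1.0]]
wrist_force: [-0.2, 0.2, -1.3]
gripper_width: 0.219
gripper_force: 30.0
12.8 [ 0.5959 -0.1612  0.061 ] [-0.2  0.2 -1.3] 0.219 29.9675452709198
12.8 [ 0.5959 -0.1612  0.061 ] [-0.2  0.2 -1.3] 0.219 29.9675452709198
time_s: 13.3
tcp_pos: [0.5947, -0.161, 0.0537]
ee_rot: [[-0.985, -0.172, 0.0], [-0.172, 0.985, -0.0], [-0.0, -0.0, -1.0]]
wrist_force: [0.7, 0.3, -1.5]
gripper_width: 0.212
gripper_force: 30.0
13.35 [ 0.5947 -0.161   0.0537] [ 0.6 -0.2 -2.1] 0.217 29.96727615594864
```

View pics/d8c.png

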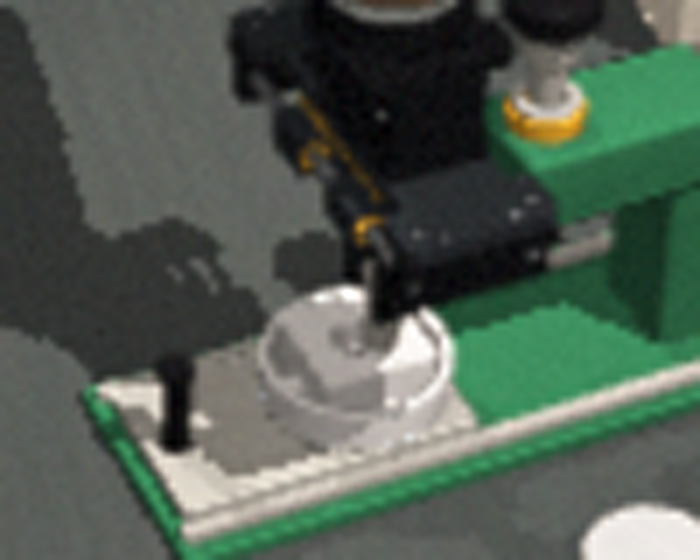

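The side crop shows the pin just above the hub beside the bore, with the gripper clear of the head and handle. That was the last picture, so I continue by numbers.

```bash
python3 -m pendant '[[[0,0,0.02,0],[0,0,0.03,0],[0,0,0.03,0],[0,0,0.03,0]]]'|grep -E "tcp|wrist_f"; python3 -m pendant '[[[0,0,0.01,0],[0,0,0.02,0],[0,0,0.02,0],[0,0,0.02,0]]]' |grep -E "tcp|wrist_f"
```

```text
tcp_pos: [0.5946, -0.161, 0.0504]
wrist_force: [-0.1, -0.9, -1.3]
tcp_pos: [0.5946, -0.161, 0.0485]
wrist_force: [0.2, -0.3, -0.9]
```

```bash
python3 -m pendant '[[[0,0,0.01,0],[0,0,0.01,0],[0,0,0.01,0]]]'|grep -E "tcp|wrist_f"
```

```text
tcp_pos: [0.5946, -0.161, 0.0475]
wrist_force: [-0.3, 0.1, -1.5]
```

Pin foot at about 0.058 m with no contact yet. Continuing in 1 mm touches.

```bash
python3 -m pendant '[[[0,0,0.01,0],[0,0,0.01,0],[0,0,0.01,0]]]'|grep -E "tcp|wrist_f"; python3 -m pendant '[[[0,0,0.01,0],[0,0,0.01,0],[0,0,0.01,0]]]'|grep -E "tcp|wrist_f"
```

```text
tcp_pos: [0.5946, -0.161, 0.0465]
wrist_force: [0.0, 0.0, -1.9]
tcp_pos: [0.5946, -0.161, 0.0455]
wrist_force: [0.1, 0.2, -1.5]
```

```bash
python3 -m pendant '[[[0,0,0.01,0],[0,0,0.01,0],[0,0,0.01,0]]]'|grep -E "tcp|wrist_f"
```

```text
tcp_pos: [0.5946, -0.161, 0.0445]
wrist_force: [0.3, 0.3, -1.5]
```

```bash
python3 -m pendant '[[[0,0,0.01,0],[0,0,0.01,0],[0,0,0.01,0]]]'|grep -E "tcp|wrist_f"
```

```text
tcp_pos: [0.5946, -0.161, 0.0435]
wrist_force: [-0.1, 0.1, -1.3]
```

```bash
python3 -m pendant '[[[0,0,0.01,0],[0,0,0.01,0],[0,0,0.01,0]]]'|grep -E "tcp|wrist_f"
```

```text
tcp_pos: [0.595, -0.161, 0.0431]
wrist_force: [-0.0, 0.0, 2.4]
```

```bash
python3 -m pendant '[[[0,0,0.01,0],[0,0,0.01,0],[0,0,0.01,0]]]'|grep -E "tcp|wrist_f"
```

```text
tcp_pos: [0.5952, -0.161, 0.0431]
wrist_force: [-1.3, 2.0, 7.0]
```

```bash
python3 -m pendant '[[[0,0,0.005,0],[0,0,0.01,0],[0,0,0.01,0]]]'|grep -E "tcp|wrist_f"
```

```text
tcp_pos: [0.5957, -0.161, 0.043]
wrist_force: [-2.6, 2.7, 9.7]
```

Hub contact at TCP z = 0.0432, so the hub top is at 0.0536 (sunk 5.4 mm, within range) and the arm gives about 4 N/mm. The pin would rest on its pad at TCP z of about 0.025. Lifting and moving over the bore.

```bash
python3 -m pendant '[[[0,0,-0.05,0],[0,0,-0.15,0],[0,0.1,-0.15,0],[0,0.203,-0.15,0],[0,0.203,-0.15,0],[0,0.203,-0.15,0],[0,0.203,-0.15,0]]]'; python3 - <<'E'
from h import *
s=sense();t=np.array(s["tcp_pos"]);print(totool(np.r_[.5910,-.1410,t[2]]-t))
E
```

```text
time_s: 17.25
tcp_pos: [0.591, -0.1408, 0.0552]
ee_rot: [[-0.985, -0.172, -0.001], [-0.172, 0.985, -0.0], [0.001, 0.0, -1.0]]
wrist_force: [0.4, -0.4, -1.7]
gripper_width: 0.217
gripper_force: 30.0
[ 0.001 -0.001  0.   ]
```

```bash
python3 -m pendant '[[[0,0,0.06,0],[0,0,0.1,0],[0,0,0.12,0],[0,0,0.13,0],[0,0,0.13,0]]]'|grep -E "tcp|wrist_f"; python3 -m pendant '[[[0,0,0.01,0],[0,0,0.01,0],[0,0,0.01,0]]]'|grep -E "tcp|wrist_f"
```

```text
tcp_pos: [0.5909, -0.1412, 0.0429]
wrist_force: [-2.1, -0.8, 1.3]
tcp_pos: [0.5915, -0.1411, 0.0427]
wrist_force: [-2.6, 0.3, 6.0]
```

```bash
cat > fm.py <<'E'
from h import *
F=[];Mo=[]
for k in range(4):
    optics.capture("side");s=sense();F.append(s["wrist_force"]);Mo.append(s["moment"])
print(s["time_s"],np.round(s["tcp_pos"],4),np.mean(F,0).round(2),np.mean(Mo,0).round(3),np.std(Mo,0).round(3))
E
python3 fm.py; python3 -m pendant '[[[0,0,-0.04,0],[0,0,-0.04,0],[0,0,-0.04,0]]]'|grep -E "tcp|wrist_f"; python3 fm.py
```

```text
18.25 [ 0.5915 -0.1411  0.0427] [-2.29  0.7   4.74] [0.217 0.576 0.05 ] [0.021 0.023 0.031]
tcp_pos: [0.5912, -0.1409, 0.0453]
wrist_force: [-0.6, -0.4, -1.8]
18.75 [ 0.591  -0.141   0.0452] [-0.57  0.39 -1.47] [ 0.034 -0.136  0.002] [0.01  0.024 0.026]
```

```bash
python3 - <<'E'
from h import *
for n,t,yaw in(("w7",[.5339,-.1438,.1596],-169.95),("w6",[.5335,-.1433,.1591],9.87)):
    g=cv2.imread(f"pics/{n}.png",0);print(n)
    for y in (204,207,210,212,214,216,217,218,219,220,222,224,226,230,240,250,260): print(y,g[y,232:280:2])
# predicted pin outline in camera (tool-fixed)
s=sense();M=P("wrist");t=np.array(s["tcp_pos"]);R=np.array(s["ee_rot"])
for nm,d in(("foot",-.0104),("top",-.0554)):
    print(nm,[proj(M,t+R@[.01*np.cos(a),.01*np.sin(a),d]).round(1).tolist() for a in np.radians([0,90,180,270])])
E
```

```text
w7
204 [175 174 175 176 176 176 176 175 175 175 174 176 175 176 174 174 172 174
 173 173 173 151 158 251]
207 [252 252 252 252 252 252 252 252 252 252 252 252 252 252 252 252 252 252
 252 252 253 212 141 197]
210 [252 252 252 252 252 252 252 252 252 252 253 253 253 253 252 252 252 252
 252 252 253 215 143 142]
212 [252 252 252 252 252 252 252 253 253 242 195 185 187 187 223 252 253 252
 252 252 253 212 143 142]
214 [252 252 252 252 252 252 253 243 174 114 103 105 108 111 115 155 235 252
 252 252 252 195 143 143]
216 [252 252 252 252 252 252 247 132 100 103 104 107 110 113 113 112 122 208
 253 252 252 188 130 131]
217 [252 252 252 252 252 253 227 105 102 103 105 107 110 112 114 113 113 157
 252 252 253 182 122 123]
218 [252 252 252 252 252 254 185 101 102 103 104 107 110 112 114 115 113 123
 247 252 252 190 131 129]
219 [252 252 252 252 252 252 139 101 103 102 105 107 111 113 114 114 115 111
 226 252 252 214 164 158]
220 [251 252 252 252 252 224 108 102 102 103 104 107 110 111 113 113 113 111
 180 253 252 224 180 171]
222 [252 252 252 252 233 127  98 101 102 103 102 104 109 113 114 11
[... 1771 characters left out ...]
11 111 110 111 112  91  82  78  80  78  81  82  83  90  94  96  95  80
  78  78 109 112 111 108]
226 [ 66  67  68  77 109  85  79  78  78  79  79  82  83  81  82  83  80  80
  79  85  70  71  71  69]
230 [41 40 42 53 93 77 76 77 77 79 77 81 81 83 81 80 79 78 78 74 48 47 47 48]
240 [ 36  37  37  45  69  74  75  84 109 116 118 121 121 122 117  93  77  76
  75  72  42  41  42  40]
250 [ 32  32  35 108 123 123 126 128 125 124 126 125 125 124 121 124 127 127
 129 126  65  37  36  36]
260 [53 55 54 57 60 58 59 59 58 59 60 61 58 60 59 60 59 58 60 59 55 56 54 55]
foot [[254.2, 206.7], [268.4, 220.2], [254.2, 233.3], [240.0, 220.2]]
top [[254.3, 233.5], [272.4, 250.0], [254.4, 266.1], [236.3, 250.1]]
```

```bash
python3 - <<'E'
from h import *
s=sense();t=np.array(s["tcp_pos"]);print(t)
for n in("scene","side"):
    M=P(n);g=np.mean([cv2.cvtColor(optics.capture(n),cv2.COLOR_RGB2GRAY).astype(float) for _ in range(3)],0).round().astype(int)
    g0=cv2.imread(f"pics/{n}0.png",0)
    f=proj(M,[t[0],t[1],t[2]+.0104]);u=proj(M,[t[0],t[1],t[2]+.032]);b=proj(M,[.591,-.141,.0536]);print(n,"foot",f,"tip",u,"bore",b)
    x,y=f.round().astype(int)
    print("now");print("    ",np.arange(x-9,x+10));[print(k,g[k,x-9:x+10]) for k in range(y-7,y+6)]
    print("before");[print(k,g0[k,x-9:x+10]) for k in range(y-5,y+7)]
E
```

```text
[ 0.59102309 -0.14095281  0.0451978 ]
scene foot [201.34803442 220.19780574] tip [200.67783543 214.72227562] bore [201.39755107 220.69100579]
now
     [192 193 194 195 196 197 198 199 200 201 202 203 204 205 206 207 208 209
 210]
213 [108 105 121 116 119  87  71  72  72  73  50  25   7  22  98 135 132 123
 119]
214 [165 146 123 112 104  81  72  72  73  71  54  28  15  38 128 162 156 142
 135]
215 [174 152 134 121  98  78  71  73  72  67  50  41  64  72 149 163 162 161
 161]
216 [155 119 143 115  91  78  72  72  71  61  49  72 121 121 154 160 159 159
 159]
217 [163 122 106  97  88  90  76  72  70  56  49  87 132 157 161 159 158 159
 159]
218 [106 102 100  92  95 116  98  82  71  52  47  76 115 154 160 158 158 159
 159]
219 [ 98  98 106  98 115 123 117 100  75  52  45  67 107 151 160 160 159 160
 160]
220 [102 100 117 119 120 122 112  95  66  48  45  65 101 142 160 162 162 164
 161]
221 [121 120 121 121 122 122 107  87  58  46  44  64 106 145 158 159 160 161
 147]
222 [121 122 121 121 123 120 103  79  53  45  43  74 134 155 156 155 156 156
 128]
223 [119 121 121 121 124 114  99  70  50
[... 2744 characters left out ...]
47 246 246 247 247 223 174 199
 209]
236 [247 246 245 245 246 247 248 247 247 246 247 247 246 246 247 245 213 157
 196]
237 [246 246 245 244 246 245 241 234 221 205 224 238 246 246 247 249 247 210
 146]
238 [246 246 246 245 245 229 200 193 186 167 145 174 234 245 246 247 249 247
 173]
239 [244 248 247 247 245 219 181 184 181 145 122 135 233 245 246 247 247 249
 245]
240 [202 246 247 246 246 238 220 190 180 143 141 193 244 247 246 246 247 247
 250]
241 [127 200 246 248 247 246 244 227 218 183 232 245 247 246 246 246 248 248
 248]
242 [104 137 244 249 246 246 247 245 246 247 248 248 247 247 247 247 247 236
 232]
243 [106 115 200 247 248 247 246 247 247 248 249 248 247 245 235 229 208 197
 195]
```

The side view shows the pin about 0.7 px (2.4 mm) too far along +x of the bore. That agrees with the in-hand wrist measurement (pin about −2.5 mm in tool x, +0.8 mm in y). Correcting by that and trying gently.

```bash
python3 -m pendant '[[[0.015,-0.005,-0.01,0],[0.025,-0.008,-0.01,0],[0.025,-0.008,0,0],[0.025,-0.008,0.02,0],[0.025,-0.008,0.03,0],[0.025,-0.008,0.035,0],[0.025,-0.008,0.035,0]]]'|grep -E "tcp|wrist_f"; python3 -m pendant '[[[0,0,0.005,0],[0,0,0.01,0],[0,0,0.01,0]]]'|grep -E "tcp|wrist_f"
```

```text
tcp_pos: [0.5887, -0.1422, 0.0419]
wrist_force: [0.8, -0.0, -1.5]
tcp_pos: [0.5888, -0.1422, 0.041]
wrist_force: [0.0, -0.5, -1.3]
```

It's in with no force. Lowering on.

```bash
python3 -m pendant '[[[0,0,0.02,0],[0,0,0.04,0],[0,0,0.06,0],[0,0,0.06,0]]]'|grep -E "tcp|wrist_f"; python3 -m pendant '[[[0,0,0.02,0],[0,0,0.04,0],[0,0,0.05,0],[0,0,0.05,0]]]'|grep -E "tcp|wrist_f"
```

```text
tcp_pos: [0.5885, -0.1422, 0.0346]
wrist_force: [-0.0, -0.4, -1.1]
tcp_pos: [0.5886, -0.1422, 0.0298]
wrist_force: [0.0, 1.0, -1.0]
```

```bash
python3 -m pendant '[[[0,0,0.01,0],[0,0,0.02,0],[0,0,0.03,0],[0,0,0.03,0]]]'|grep -E "tcp|wrist_f"
```

```text
tcp_pos: [0.5887, -0.1422, 0.0269]
wrist_force: [-0.3, 0.2, -1.4]
```

```bash
python3 -m pendant '[[[0,0,0.01,0],[0,0,0.01,0],[0,0,0.01,0]]]'|grep -E "tcp|wrist_f";python3 -m pendant '[[[0,0,0,0],[0,0,0,0],[0,0,0,0],[0,0,0,0],[0,0,0,0]]]' 0.5|grep -E "tcp|wrist_f|width"
```

```text
tcp_pos: [0.5888, -0.1422, 0.026]
wrist_force: [-0.1, -0.1, -1.5]
tcp_pos: [0.589, -0.1422, 0.0262]
wrist_force: [-0.3, 0.5, 0.5]
gripper_width: 0.484
```

```bash
python3 -m pendant '[[[0,0,-0.2,0],[0,0,-0.5,0],[0,0,-0.9,0],[0,0,-1,0],[0,0,-1,0],[0,0,-1,0]]]' 
python3 - <<'E'
from h import *
n="side";M=P(n);g=cv2.cvtColor(optics.capture(n),cv2.COLOR_RGB2GRAY);cv2.imwrite("pics/d9.png",g)
for z in(.0536,.0806):print(z,proj(M,[.591,-.141,z]))
print(np.arange(280,297))
for y in range(224,246):print(y,g[y,280:297])
E
```

```text
time_s: 22.65
tcp_pos: [0.5879, -0.142, 0.125]
ee_rot: [[-0.985, -0.171, -0.002], [-0.172, 0.985, 0.001], [0.002, 0.001, -1.0]]
wrist_force: [-0.7, 0.3, -0.1]
gripper_width: 0.501
gripper_force: 0.0
0.0536 [287.75655936 237.85090874]
0.0806 [287.94482047 231.79462377]
[280 281 282 283 284 285 286 287 288 289 290 291 292 293 294 295 296]
224 [ 68  56  60  61  89  95  96  98  95  96  96  98  98  97 100  97  96]
225 [ 52  47  51  52  60  59  62  90  92  96  96  97  97 101  98  99  95]
226 [52 51 55 52 55 54 52 58 64 90 97 94 96 93 70 59 57]
227 [54 53 49 51 54 51 52 52 56 88 92 65 55 58 51 52 51]
228 [52 53 51 53 51 52 52 53 50 57 58 46 52 49 53 48 53]
229 [54 54 51 52 48 49 50 51 52 47 49 49 50 51 52 52 52]
230 [ 51  49  49  51  47  48  78 102 105  84  61  63  47  47  51  53  49]
231 [ 44  45  47  60  77 118 203 211 214 211 161 165 104  56  47  50  51]
232 [ 65  99 117 159 206 222 222 220 222 220 218 241 224 135  85  84  91]
233 [185 250 251 241 234 185 203 213 219 214 215 224 248 252 235 180 140]
234 [244 235 249 251 252 169 125 170 194 184 171 242 249 250 241 240 222]
235 [248 248 247 208 185 120  93 116 137 142 154 245 248 248 246 191 183]
236 [251 248 203 164 162 112  96 113 130 136 151 245 249 247 248 233 156]
237 [182 181 163 159 154 109  97 118 134 137 145 238 248 247 248 248 215]
238 [158 159 159 157 132  92  92 118 132 138 144 219 246 247 248 249 248]
239 [159 171 178 174 155 102  95 118 133 140 155 174 233 245 247 248 249]
240 [175 245 249 249 248 202 142 130 143 149 185 229 236 237 238 246 247]
241 [189 248 250 249 250 248 247 230 222 225 234 236 235 236 237 239 247]
242 [124 201 247 248 247 248 249 248 247 242 238 237 236 236 235 235 234]
243 [102 141 245 250 248 247 247 247 247 248 241 237 234 222 217 198 193]
244 [110 114 200 247 249 248 247 247 247 249 235 213 200 188 189 187 186]
245 [134 111 125 202 247 247 242 233 207 199 195 189 189 189 186 185 188]
```

The pin stands in the bore: top centre at row ≈232.3 against 232.1 expected for 27 mm standing out. Now moving behind the handle.

```bash
python3 -m pendant '[[[0.4,0,0,0],[0.8,0,0,0],[1,0,0,0]]]' 1 >/dev/null && python3 -m pendant '[[[0.32,0,0,0],[0.32,0,0,0],[0.32,0,0.3,0],[0.32,0,0.6,0],[0.32,0,0.9,0],[0.32,0,0.98,0],[0.32,0,0.98,0],[0.32,0,0.98,0]]]'; python3 -m pendant '[[[0,0,0.15,0],[0,0,0.2,0],[0,0,0.2,0],[0,0,0.2,0]]]'; python3 - <<'E'
from h import *
state();t=np.array(sense()["tcp_pos"]);a=np.radians(9.9);print(np.degrees(np.arctan2(-sense()["ee_rot"][1][0],-sense()["ee_rot"][0][0])))
d=np.array([.591,-.141])-t[:2];print("along",d@[np.cos(a),np.sin(a)],"lat",d@[-np.sin(a),np.cos(a)])
E
```

```text
time_s: 23.8
tcp_pos: [0.4598, -0.165, 0.0286]
ee_rot: [[-0.985, -0.173, 0.001], [-0.173, 0.985, -0.0], [-0.001, -0.001, -1.0]]
wrist_force: [0.1, 0.3, 1.3]
gripper_width: 0.008
gripper_force: 0.0
time_s: 24.2
tcp_pos: [0.4595, -0.1649, 0.0089]
ee_rot: [[-0.985, -0.172, 0.002], [-0.172, 0.985, -0.0], [-0.002, -0.001, -1.0]]
wrist_force: [1.0, 0.0, -0.1]
gripper_width: 0.003
gripper_force: 0.0
24.2 [ 0.4595 -0.1649  0.0089] [ 1.   0.  -0.1] 0.003 0.0
9.918785676780686
along 0.13363660784079692 lat 0.0009838654160774854
```

```bash
python3 -m pendant '[[[-0.08,0,0,0],[-0.15,0,0,0],[-0.2,0,0,0],[-0.25,0,0,0],[-0.3,0,0,0],[-0.35,0,0,0],[-0.4,0,0,0],[-0.45,0,0,0]]]'|grep -E "tcp|wrist_f"; python3 -m pendant '[[[-0.06,0,0,0],[-0.12,0,0,0],[-0.18,0,0,0],[-0.24,0,0,0],[-0.3,0,0,0],[-0.35,0,0,0],[-0.4,0,0,0]]]'|grep -E "tcp|wrist_f"
```

```text
tcp_pos: [0.5032, -0.157, 0.0079]
wrist_force: [-2.6, 0.2, 0.7]
tcp_pos: [0.5428, -0.1501, 0.008]
wrist_force: [-3.7, 0.3, 1.0]
```

```bash
python3 -m pendant '[[[-0.04,0,0,0],[-0.08,0,0,0],[-0.12,0,0,0],[-0.15,0,0,0],[-0.15,0,0,0]]]'|grep -E "tcp|wrist_f"; python3 -m pendant '[[[-0.02,0,0,0],[-0.04,0,0,0],[-0.06,0,0,0],[-0.06,0,0,0]]]'|grep -E "tcp|wrist_f"
```

```text
tcp_pos: [0.5583, -0.1476, 0.0081]
wrist_force: [-1.2, 1.0, -0.4]
tcp_pos: [0.5637, -0.1466, 0.0081]
wrist_force: [-1.8, 0.7, 0.0]
```

```bash
python3 -m pendant '[[[-0.02,0,0,0],[-0.04,0,0,0],[-0.04,0,0,0]]]'|grep -E "tcp|wrist_f"
```

```text
tcp_pos: [0.5677, -0.1459, 0.0081]
wrist_force: [-2.0, 0.8, -0.3]
```

```bash
python3 -m pendant '[[[-0.02,0,0,0],[-0.03,0,0,0],[-0.03,0,0,0]]]'|grep -E "tcp|wrist_f"
```

```text
tcp_pos: [0.5704, -0.1454, 0.0081]
wrist_force: [-1.4, 0.4, 0.1]
```

```bash
python3 -m pendant '[[[-0.02,0,0,0],[-0.04,0,0,0],[-0.04,0,0,0]]]'|grep -E "tcp|wrist_f"
```

```text
tcp_pos: [0.5722, -0.1451, 0.008]
wrist_force: [-5.9, -1.3, 2.9]
```

```bash
python3 -m pendant '[[[-0.02,0,0,0],[-0.03,0,0,0],[-0.03,0,0,0]]]'|grep -E "tcp|wrist_f"
```

```text
tcp_pos: [0.5719, -0.145, 0.0079]
wrist_force: [-12.1, -1.2, 7.2]
```

```bash
python3 -m pendant '[[[-0.015,0,0,0],[-0.03,0,0,0],[-0.03,0,0,0]]]'|grep -E "tcp|wrist_f"
```

```text
tcp_pos: [0.5717, -0.145, 0.0078]
wrist_force: [-17.1, -1.6, 11.8]
```

The carriage is firmly on its stop (17 N, no further travel). Backing off, rising, and hovering over the knob to measure it with the wrist camera.

```bash
python3 -m pendant '[[[0.1,0,0,0],[0.3,0,0,0],[0.4,0,-0.2,0],[0.4,0,-0.6,0],[0.4,0,-1,0],[0.4,0,-1,0]]]'|grep -E "tcp|wrist_f"; python3 -m pendant '[[[0,0,-0.4,0],[0,0,-0.8,0],[0,0,-1,0]]]'|grep -E "tcp"; python3 -m pendant '[[[0,0,-0.4,0],[-0.3,0,-0.8,0],[-0.6,0,-1,0],[-0.9,0,-1,0],[-1,0,-1,0]]]' |grep -E "tcp";python3 -m pendant '[[[-0.2,0,-0.2,0],[-0.5,0,-0.2,0],[-0.5,0,-0.2,0],[-0.5,0,-0.2,0],[-0.5,0,-0.2,0]]]' |grep -E "tcp"
python3 - <<'E'
from h import *
M=P("wrist");t=np.array(sense()["tcp_pos"]);im=optics.capture("wrist");np.save("pics/w10M.npy",M);cv2.imwrite("pics/w10.png",im[:,:,::-1]);print(t)
p=proj(M,[.685,-.125,.2346]);print("pred",p);g=im.max(2)
for y in range(140,225,4):print(y,g[y,200:312:4])
E
```

```text
tcp_pos: [0.5472, -0.1512, 0.1153]
wrist_force: [0.6, 0.2, 0.7]
tcp_pos: [0.5441, -0.151, 0.2126]
tcp_pos: [0.6426, -0.1326, 0.3077]
tcp_pos: [0.6879, -0.1251, 0.3281]
[ 0.68785151 -0.12507622  0.32806023]
pred [254.62081065 180.99701668]
140 [124 125 127 118 120 152 228 145 252 176 252 252 252 252 217 208 207 206
 200 152 166 165 122  94  87  86  85  84]
144 [124 124 114 114 117 152 223 176 189 173 254 254 254 253 228 198 197 197
 192 148 199 163 119  90  85  86  84  83]
148 [122 124 114 114 116 154 222 248 148  90  90  91  92  94  94  96  89  87
  87 111 180 165 119  87  84  85  83  83]
152 [122 117 114 115 116 151 216 252 139 161 161 161 160 148 111 113 114 113
 112 104 166 160 115  84  83  83  82  83]
156 [123 118 116 117 116 149 215 250 135 171 173 161 224 206 187 179 139 115
 113 103 162 161 113  83  84  84  83  81]
160 [114 119 114 116 117 146 211 246 111 164 162  86  63  64  63  62  67  94
 112 101 189 165 114  81  84  83  83  80]
164 [112 112 112 112 114 141 209 181 205 158  67  65  68  71  68  66  62  58
  84 101 187 165 113  81  83  83  85  81]
168 [113 114 114 113 114 136
[... 1056 characters left out ...]
109 109 109 115 161 222 148 160 169 170 170 170 168 169 166 164
 164 113 159 233 155 119 121 121 119 120]
208 [112 111 110 110 110 113 150 149 146 159 170 169 167 167 165 164 165 165
 165 114 157 154 147 119 119 119 118 119]
212 [109 110 110 111 112 111 120 118 117 161 171 168 168 166 165 166 166 165
 165 107 119 121 120 121 121 120 121 120]
216 [111 109 114 118 118 118 118 118 116 158 169 169 167 168 169 168 166 164
 164 107 119 119 119 118 120 121 120 119]
220 [119 119 121 119 119 119 118 117 117 156 170 170 166 166 168 168 165 161
 163  99  81  83  98 113 120 120 120 120]
224 [121 120 119 118 116 117 118 117 117 155 110  75 166 164 165 165 100  74
 163  98  81  79  80  79  80  78  79  94]
```

The wrist image numbers show the knob disc centred at about (256,180), against (254.6,181) predicted. TCP is within 3 mm of its axis. Descending onto it.

```bash
python3 -c "
from h import *
M=np.load('pics/w10M.npy');X=plane(M,(256.2,180),.230);print(X,totool(np.r_[X,.215]-np.array(sense()['tcp_pos'])))"
python3 -m pendant '[[[0.03,0,0.3,0],[0.03,0,0.6,0],[0.03,0,0.85,0],[0.03,0,0.95,0],[0.03,0,1,0],[0.03,0,1,0],[0.03,0,1,0]]]'|grep -E "tcp|wrist_f"; python3 -m pendant '[[[0,0,0.05,0],[0,0,0.1,0],[0,0,0.15,0],[0,0,0.17,0],[0,0,0.17,0]]]'|grep -E "tcp|wrist_f"
```

```text
[ 0.68476167 -0.12333653] [0.027 0.023 1.135]
tcp_pos: [0.6861, -0.1256, 0.2299]
wrist_force: [0.3, -0.1, 0.0]
tcp_pos: [0.6851, -0.1254, 0.2103]
wrist_force: [-0.4, -0.6, 0.3]
```

```bash
python3 -m pendant '[[[0,0.01,0.02,0],[0,0.02,0.04,0],[0,0.02,0.06,0],[0,0.02,0.06,0]]]'|grep -E "tcp|wrist_f"; python3 -m pendant '[[[0,0,0.02,0],[0,0,0.04,0],[0,0,0.04,0]]]'|grep -E "tcp|wrist_f"
```

```text
tcp_pos: [0.6848, -0.1233, 0.2046]
wrist_force: [0.1, -0.4, 0.4]
tcp_pos: [0.6848, -0.1233, 0.2006]
wrist_force: [-0.5, -1.1, -0.4]
```

```bash
python3 -m pendant '[[[0,0,0.02,0],[0,0,0.04,0],[0,0,0.04,0]]]'|grep -E "tcp|wrist_f"
```

```text
tcp_pos: [0.6848, -0.1234, 0.1966]
wrist_force: [0.8, 1.0, -0.5]
```

```bash
python3 -m pendant '[[[0,0,0.02,0],[0,0,0.03,0],[0,0,0.03,0]]]'|grep -E "tcp|wrist_f"; python3 -m pendant '[[[0,0,0.02,0],[0,0,0.03,0],[0,0,0.03,0]]]'|grep -E "tcp|wrist_f"
```

```text
tcp_pos: [0.6852, -0.1235, 0.195]
wrist_force: [-0.8, 0.3, 5.0]
tcp_pos: [0.6852, -0.1235, 0.1912]
wrist_force: [-1.8, 1.0, 4.9]
```

```bash
python3 -m pendant '[[[0,0,0.02,0],[0,0,0.03,0],[0,0,0.03,0]]]'|grep -E "tcp|wrist_f"
```

```text
tcp_pos: [0.6852, -0.1235, 0.1881]
wrist_force: [-0.5, -0.2, 5.1]
```

Knob contact at TCP z ≈ 0.1955, so the ram is moving at 5 N. The stop is expected at TCP z of 0.1735 to 0.1655.

```bash
python3 -m pendant '[[[0,0,0.02,0],[0,0,0.04,0],[0,0,0.05,0],[0,0,0.05,0]]]'|grep -E "tcp|wrist_f"; python3 -m pendant '[[[0,0,0.01,0],[0,0,0.02,0],[0,0,0.03,0],[0,0,0.03,0]]]'|grep -E "tcp|wrist_f"
```

```text
tcp_pos: [0.6852, -0.1234, 0.1832]
wrist_force: [-2.1, 1.1, 5.5]
tcp_pos: [0.6852, -0.1234, 0.1804]
wrist_force: [-1.5, 1.4, 6.3]
```

```bash
python3 -m pendant '[[[0,0,0.01,0],[0,0,0.02,0],[0,0,0.02,0]]]'|grep -E "tcp|wrist_f"
```

```text
tcp_pos: [0.6852, -0.1235, 0.1794]
wrist_force: [-2.6, 0.8, 8.2]
```

```bash
python3 -m pendant '[[[0,0,0.01,0],[0,0,0.02,0],[0,0,0.02,0]]]'|grep -E "tcp|wrist_f"
```

```text
tcp_pos: [0.6852, -0.1235, 0.1777]
wrist_force: [-2.7, 1.6, 8.8]
```

```bash
python3 -m pendant '[[[0,0,0.01,0],[0,0,0.02,0],[0,0,0.02,0]]]'|grep -E "tcp|wrist_f"
```

```text
tcp_pos: [0.6852, -0.1235, 0.1758]
wrist_force: [-2.3, 1.0, 8.1]
```

Driving the pin at about 8 to 9 N (nose contact came at 16 mm, as expected). Continuing in 1 to 2 mm steps until the force rises.

```bash
python3 -m pendant '[[[0,0,0.01,0],[0,0,0.015,0],[0,0,0.015,0]]]'|grep -E "tcp|wrist_f"
```

```text
tcp_pos: [0.6852, -0.1235, 0.1744]
wrist_force: [-2.7, 1.0, 9.4]
```

```bash
python3 -m pendant '[[[0,0,0.01,0],[0,0,0.01,0],[0,0,0.01,0]]]'|grep -E "tcp|wrist_f"
```

```text
tcp_pos: [0.6852, -0.1235, 0.1734]
wrist_force: [-3.0, 1.4, 10.2]
```

```bash
python3 -m pendant '[[[0,0,0.01,0],[0,0,0.01,0],[0,0,0.01,0]]]'|grep -E "tcp|wrist_f"
```

```text
tcp_pos: [0.6852, -0.1235, 0.1724]
wrist_force: [-3.1, 1.7, 9.9]
```

```bash
python3 -m pendant '[[[0,0,0.01,0],[0,0,0.01,0],[0,0,0.01,0]]]'|grep -E "tcp|wrist_f"
```

```text
tcp_pos: [0.6852, -0.1235, 0.1715]
wrist_force: [-2.4, 1.0, 10.1]
```

```bash
python3 -m pendant '[[[0,0,0.01,0],[0,0,0.01,0],[0,0,0.01,0]]]'|grep -E "tcp|wrist_f"
```

```text
tcp_pos: [0.6852, -0.1235, 0.1705]
wrist_force: [-2.9, 0.7, 9.0]
```

```bash
python3 -m pendant '[[[0,0,0.01,0],[0,0,0.01,0],[0,0,0.01,0]]]'|grep -E "tcp|wrist_f"
```

```text
tcp_pos: [0.6852, -0.1235, 0.1699]
wrist_force: [-3.3, 1.4, 9.8]
```

```bash
python3 -m pendant '[[[0,0,0.01,0],[0,0,0.01,0],[0,0,0.01,0]]]'|grep -E "tcp|wrist_f"
```

```text
tcp_pos: [0.6853, -0.1235, 0.1698]
wrist_force: [-5.0, 2.3, 13.2]
```

The ram is on its stop at TCP z 0.1698 (travel ≈25.7 mm). Leaning to about 17 N.

```bash
python3 -m pendant '[[[0,0,0.005,0],[0,0,0.01,0],[0,0,0.01,0],[0,0,0.01,0]]]'|grep -E "tcp|wrist_f"
```

```text
tcp_pos: [0.6853, -0.1235, 0.1698]
wrist_force: [-5.6, 3.6, 15.9]
```

```bash
python3 -m pendant '[[[0,0,0.004,0],[0,0,0.004,0],[0,0,0.004,0],[0,0,0.004,0],[0,0,0.004,0],[0,0,0.004,0],[0,0,0.004,0]]]'|grep -E "tcp|wrist_f"; python3 -m pendant '[[[0,0,0,0],[0,0,0,0],[0,0,0,0],[0,0,0,0],[0,0,0,0],[0,0,0,0],[0,0,0,0]]]'|grep -E "tcp|wrist_f|time"; python3 -m pendant '[[[0,0,-0.04,0],[0,0,-0.1,0],[0,0,-0.18,0],[0,0,-0.26,0],[0,0,-0.34,0],[0,0,-0.42,0],[0,0,-0.5,0],[0,0,-0.6,0]]]'|grep -E "tcp|wrist_f"
```

```text
tcp_pos: [0.6854, -0.1235, 0.1698]
wrist_force: [-5.5, 4.0, 16.8]
time_s: 38.75
tcp_pos: [0.6853, -0.1235, 0.1698]
wrist_force: [-6.3, 2.3, 16.7]
tcp_pos: [0.6846, -0.1233, 0.2246]
wrist_force: [-0.7, 0.3, 0.9]
```

```bash
python3 -m pendant '[[[0,0,-0.4,0],[0,0,-0.8,0],[0,0,-1,0],[0.4,0,-1,0],[0.8,0,-1,0],[1,0,-1,0]]]'|grep tcp; python3 -m pendant '[[[0.4,0,0,0],[0.8,0,0,0],[1,0,0,0],[1,0,0,0],[1,0,0,0]]]'|grep tcp
python3 - <<'E'
from h import *
im=optics.capture("side");cv2.imwrite("pics/d11.png",im[:,:,::-1]);a=cv2.imread("pics/side0.png");b=im[:,:,::-1]
d=(cv2.absdiff(a,b).max(2)>60).astype(np.uint8);n,l,st,c=cv2.connectedComponentsWithStats(cv2.morphologyEx(d,cv2.MORPH_CLOSE,np.ones((3,3))))
print([ (st[i][:5].tolist()) for i in range(1,n) if st[i,4]>25])
for q in(a,b):
    w=(q.max(2)[175:210,300:335]<60).astype(np.uint8);nn,l2,s2,c2=cv2.connectedComponentsWithStats(w);i=1+s2[1:,4].argmax();print("knob",s2[i],c2[i]+[300,175])
M=P("side");print("handle home pred",proj(M,[.591,-.142,.07]),"pin pred",proj(M,[.685,-.124,.07]),"steel parts",[proj(M,p).round().tolist() for p in([.453,.291,.06],[.572,.34,.028])])
g=b.max(2);x,y=proj(M,[.591,-.142,.065]).round().astype(int);print(g[y-4:y+12,x-8:x+9])
E
```

```text
tcp_pos: [0.5842, -0.141, 0.3264]
tcp_pos: [0.4882, -0.1578, 0.3259]
[[21, 6, 256, 238, 16264], [84, 53, 21, 28, 276], [79, 84, 21, 37, 584], [246, 145, 12, 8, 43], [254, 151, 30, 19, 312], [253, 224, 77, 41, 1348], [79, 251, 13, 8, 66]]
knob [  8   9  22  14 228] [318.49561404 190.76754386]
knob [  8   9  22  14 226] [318.50884956 190.78761062]
handle home pred [287.95375385 234.37855236] pin pred [312.93692132 226.52967077] steel parts [[225.0, 173.0], [251.0, 169.0]]
[[ 54  59  54  58  59  54  53  53  53  52  52  48  52  56  62  82  96]
 [ 92  93  95  95  95  65  49  42  42  47  53  60  84 111 118 127 126]
 [100  96  98  94  95  81  40  30  28  32  63 116 126 126 105 126 144]
 [ 97  91  99 106 104 109  50  27  24  25  41 122 127 139 127 126 130]
 [105 104 153 198 208 179  73  21  27  18  60 196 159 139 136 124 125]
 [203 209 222 221 189 173  73  17  15  21  84 212 217 215 209 156 127]
 [220 202 217 229 216 213 104  24  13  39 154 214 219 220 221 216 159]
 [219 215 216 217 218 217 107  28  10  39 160 214 219 217 222 226 216]
 [211 214 210 215 216 212  95  15  14  41 163 215 220 221 221 224 223]
 [130 133 143 199 212 217  94  18  12  40 163 218 221 221 221 223 225]
 [ 99 119 122 137 146 206  95  17  10  43 159 217 220 217 221 221 220]
 [ 79 121 128 126 127 137  54  17  14  43 160 213 220 221 219 218 218]
 [ 74  82 119 128 120  97  37  17  10  39 158 211 217 218 217 218 219]
 [ 81  78  97 126 134 100  40  12  15  28 119 212 221 221 219 222 222]
 [102  86  88 161 208 143  54  20  11  34 113 209 219 221 222 221 220]
 [142 139  98 105 210 216 146  89  62 109 184 201 203 217 219 221 221]]
```

The knob is back at its starting pixel, the handle is at the predicted home position, and the robot is clear. Handing in.

```bash
python3 -c "
from h import *
state();print(r.finish_job())"
```

```text
40.7 [ 0.4887 -0.1576  0.3253] [ 0.7 -0.1  0.7] 0.006 0.0
the job is handed in; nothing more can be done
None
```

I handed the job in at 40.7 s: the pin stood in the bore unforced, the carriage went firmly home, the ram bottomed after about 25.7 mm, I leaned on it at about 17 N for 1.4 s, and the ram sprang fully back up. I did not image the driven pin or re-check every bystander at the end.

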